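# Re-aim a sagging work lamp at a drawer front

## Robot

A 6-joint arm with a two-finger parallel gripper is mounted at the origin on the work surface. World frame = base frame: x ahead of the robot, y to its left, z up, the work surface at z = 0. Lengths are in m, angles in rad, forces in N, time in s.
With the tool pointing down it reaches from about 0.35 to 0.95 m from the base axis. Payload 17.4 kg.
Tool frame: the origin (TCP) lies where the fingers leave the gripper's body, on its centre line; the fingertips stand 84 mm ahead of it and the grasp point (between the pads) lies 65 mm ahead of it; z points along the fingers, y is the line along which they close (so a half turn about z gives the same grasp; the last joint's range is limited). The gripper opens to 93 mm and grips with 3 to 60 N. Pads are 15 mm wide; open, the fingers measure 128 mm over their backs; the gripper's body (75 mm by 188 mm) begins 65 mm behind the grasp point.
Start: joints at [-1.353, 0.116, 1.442, -0, 1.584, -0.038], TCP at [0.171, -0.653, 0.303] pointing down, gripper open.
Joint ranges: [-2.83, 2.83], [-0.83, 2.19], [0.07, 2.5], [-1.14, 4.28], [0.01, 3], [-2.97, 2.97]. Speed limits (rad/s): [1.89, 1.89, 2.22, 3.14, 3.14, 3.14].

## Interface

Orientations are given as a unit quaternion [x, y, z, w].
In Python, from bench import manip gives the robot as it stands.
- The arm moves only by the tool apply_moves, never from a script. Its argument "commands" is a list of rows, each a list of 5 numbers: the shift along the tool's x, y, z in mm, then the turn about the tool's z in degrees, then the opening, from -1 (shut) to 1 (fully open). A call has 1 to 8 rows; each row shifts and turns the commanded pose from where the row before left it, along the tool's axes as they then stand; what a row does not reach is not made up. A row lasts 1/12 s, in which the tool goes at most 41.7 mm and 7.16 degrees, less where a joint would pass 70% of its speed; a pose out of reach is approached as far as the arm can. A call with a gripper value outside its range is refused whole. The fingers move at their own pace and stop on an object; "force" is the grip in N (left out, the last holds). Time passes only in rows, so rows that do not move let the fingers close. It gives the time, the measured TCP pose, the force, the opening and the grip force at its end, in the units of the state.
- manip.read_state(): the state, without advancing time (a new reading comes with each control period).
- manip.grab_frame(name): name is "side" or "top"; returns a dict with "frame" (384x512x3 uint8, blue, green, red), "K" (3x3 intrinsics, pixels), "T" (4x4, takes a point from camera to world coordinates). Camera axes: x right, y down, z forward; pixel columns grow to the right and rows downward; lengths in m; the calibration is good to about 2 mm. A picture is of the moment at which its call begins. There is no depth.
- manip.hand_in(): hands the job in; it is judged then, once.
The state is a dict: "time": time; "q": joint angles; "qvel": joint speeds; "joint_efforts": joint torques, N m; "tcp_pos": TCP position; "orientation": TCP orientation; "ft_force": force on the tool from outside, world axes, zero at the start; "torque": the same for the moment, N m; "width": opening from 0.0 (shut) to 1.0 (fully open); "grip_force": force on a finger pad.
Only numpy, scipy, OpenCV 4.12 (cv2) and the standard library are available. Lean on these libraries where they do the work, as an engineer would, in place of code of your own. Each camera call takes 0.05 s, during which the arm holds its last target. There are 200 camera calls.

## Task

The work lamp on the joiner's bench has sagged and looks the wrong way. Take its head by the flat metal tab on top, with the gripper leaning in line with the tab, then swivel and tilt the head and let go, so that the lamp, left to itself, shines straight at the knob in the middle of the drawer front; the lamp's bracket is springy and comes back some degrees when released. Leave the drawer front and the other things on the bench where they are.

Things in the scene. Friction and masses are not known exactly. Their poses are not given: they have to be found in the camera images.
- lamp_head: LED work lamp head, 180 wide (y) x 120 high (z) x 56 mm deep (x), grey, black front frame, in a U-shaped steel yoke. Origin: the head's centre, on the tilt axis (head y) and the vertical swivel axis, 190 mm above the bench. Shines along its -x from a white lens 29 mm ahead of the origin; z points to the tab on top. Springs back about 0.15 rad on both axes when let go
- lamp_tab (a point): grip point on the flat aluminium tab on the middle of the head's top: 12 mm thick (head x), 70 mm wide (head y), from 60 to 114 mm above the head's origin along head z. The point is at mid-thickness, 90 mm from the head's origin; axes as the head's
- lamp_swivel (a joint): swivel joint on the post, about vertical; 0 faces the robot (-x), positive counter-clockwise from above; +-1.4 rad; held by friction, 0.45 N m. Without the yoke's spring give
- lamp_tilt (a joint): tilt joint; 0 shines level, positive shines downward (the tab then leans the way the lamp shines); -0.3 to 1.3 rad; held by friction, 0.7 N m. Without the bracket's spring give
- lamp_base: round steel foot of the lamp, 150 mm across, bolted to the bench, with the post; origin at the centre of its underside, on the swivel axis. The yoke spans 224 mm along the head's y and reaches from 85 to 207 mm above the bench
- drawer_front: wooden drawer front lying flat, 120 (x) x 180 (y) x 20 mm thick, with a round wooden knob 34 mm across in its middle, knob top 46 mm above the bench; origin at the centre of its underside
- drawer_mid (a point): the point to be lit: half-way up the knob, over the drawer front's centre, 30 mm above the bench
- glue_bottle: bystander: white plastic glue bottle, 64 mm across, 170 mm tall, standing; origin at the centre of its underside
- hammer: bystander: hammer lying flat, about 300 mm long along its x; origin at the underside
- varnish_tin: bystander: round tin 90 mm across, 100 mm tall, standing; origin at the centre of its underside
- offcut: bystander: wooden offcut 150 x 60 x 40 mm lying flat; origin at the centre of its underside
Not all that is in view belongs to the job. What is meant by the drawer_front is not orange, and is the smaller of those in its own colour.

How it is judged:
On the way:
1. the head is held by its tab (grip point within 30 mm of the site lamp_tab), the gripper leaning at least 20 degrees from vertical (contact force between the fingers and lamp_head above 2 N and distance between the grasp point and lamp_tab below 0.03 m and angle between the grasp point's own z axis and vertical between 0.35 and 2.79 rad), for 0.2 s.
At the end, for the whole second after the job is handed in: The lamp head, let go and at rest, points at the knob: site drawer_mid lies ahead of it and within 30 mm, both sideways (head y) and up-down (head z), of the line head -x through the head's origin; the drawer front lies within 20 mm of its start (y of drawer_mid in the frame of lamp_head between -0.03 and 0.03 m and z of drawer_mid in the frame of lamp_head between -0.03 and 0.03 m and x of drawer_mid in the frame of lamp_head below -0.15 m and angular speed of lamp_head below 0.05 rad/s and distance of drawer_front from where it was at the start of the episode below 0.02 m); the robot touches nothing.
It fails at once if a bystander is moved more than 30 mm (distance of any of glue_bottle, hammer, varnish_tin, offcut from where it was at the start of the episode above 0.03 m).
It fails at once if the drawer front is moved more than 20 mm (distance of drawer_front from where it was at the start of the episode above 0.02 m).
It also fails if it takes over 72 s, if anything falls off the work surface, if the arm or the gripper's body presses on something with over 40 N, if the wrist force passes 120 N, or if a joint passes its speed limit or range.

## Working session

There is one attempt and no reset: what is moved stays moved. The work goes in short steps, Python scripts to look and compute and a tool call to move; the robot and the scene stay as the last step left them, time stands still between calls to the robot, and variables do not carry over. Pictures are saved under pics/ and viewed, at most 10 in all, crops included, and the job is handed in when it is done.

Besides the shell and the picture viewer there is one more tool, called after ">>>" as a command line: name --pt "numbers of a row" for each row, then --argument value for the rest. apply_moves: Moves the arm, as the interface text tells. Its arguments: {"type":"object","properties":{"commands":{"type":"array"},"force":{"type":"number"}},"required":["commands"]}

```bash
mkdir -p pics; ls; python3 - <<'E'
from bench import manip
import cv2,numpy as np
np.set_printoptions(precision=4,suppress=True)
s=manip.read_state(); print({k:np.round(v,3).tolist() for k,v in s.items()})
for n in ("side","top"):
    f=manip.grab_frame(n); cv2.imwrite(f"pics/{n}0.png",f["frame"]); np.savez(f"{n}0.npz",**f); print(n,f["K"],f["T"])
E
```

```text
pics
{'time': 0.0, 'q': [-1.353, 0.116, 1.442, -0.0, 1.584, -0.038], 'qvel': [0.0, -0.002, 0.001, -0.001, -0.001, -0.001], 'joint_efforts': [0.002, -72.125, -62.261, 0.078, 0.024, -0.0], 'tcp_pos': [0.171, -0.653, 0.302], 'orientation': [0.992, 0.128, -0.0, -0.001], 'ft_force': [-0.417, -0.862, -0.365], 'torque': [0.024, -0.039, -0.016], 'grip_force': 0.0, 'width': 0.998}
side [[463.4619   0.     252.8384]
 [  0.     463.4619 196.8151]
 [  0.       0.       1.    ]] [[-0.7208 -0.4433  0.5329 -0.4604]
 [-0.6929  0.4392 -0.5719  0.9712]
 [ 0.0195 -0.7814 -0.6237  1.3243]
 [ 0.      0.      0.      1.    ]]
top [[471.4713   0.     258.5466]
 [  0.     471.4713 192.1612]
 [  0.       0.       1.    ]] [[-0.001  -0.9833  0.1822  0.246 ]
 [-0.9997  0.0053  0.0229 -0.0836]
 [-0.0235 -0.1821 -0.983   1.6905]
 [ 0.      0.      0.      1.    ]]
```

View pics/side0.png

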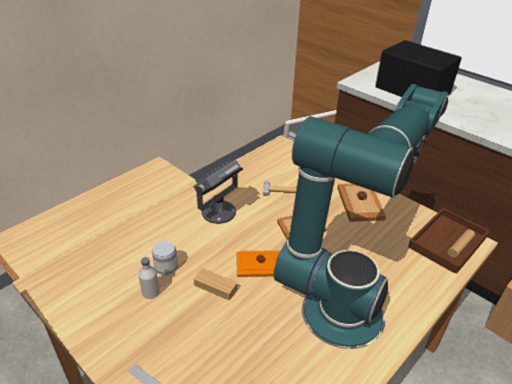

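View pics/top0.png

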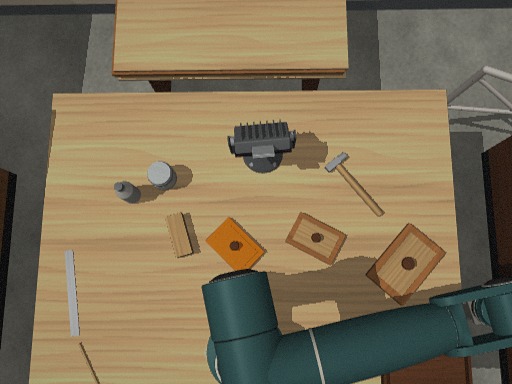

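Side view: lamp at (218,195), orange drawer at (258,262), wood drawers at (290,228) and (362,200). In the top view, the candidates are the orange drawer (235,245), the small brown drawer (316,238) and the large brown drawer (408,263). I choose (316,238), since it isn't orange and is the smaller brown one. The lamp is at (262,143). Next is a close crop.

```bash
python3 - <<'E'
import cv2,numpy as np
t=cv2.imread("pics/top0.png");s=cv2.imread("pics/side0.png")
a=cv2.resize(t[105:185,215:315],(400,320),interpolation=cv2.INTER_CUBIC)
b=cv2.resize(s[150:230,180:280],(400,320),interpolation=cv2.INTER_CUBIC)
c=cv2.resize(t[200:310,270:450],(400,244),interpolation=cv2.INTER_CUBIC)
d=np.zeros((244,400,3),np.uint8)
cv2.imwrite("pics/crop1.png",np.vstack([np.hstack([a,b]),np.hstack([c,d])]))
E
```

```text
(no output)
```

View pics/crop1.png

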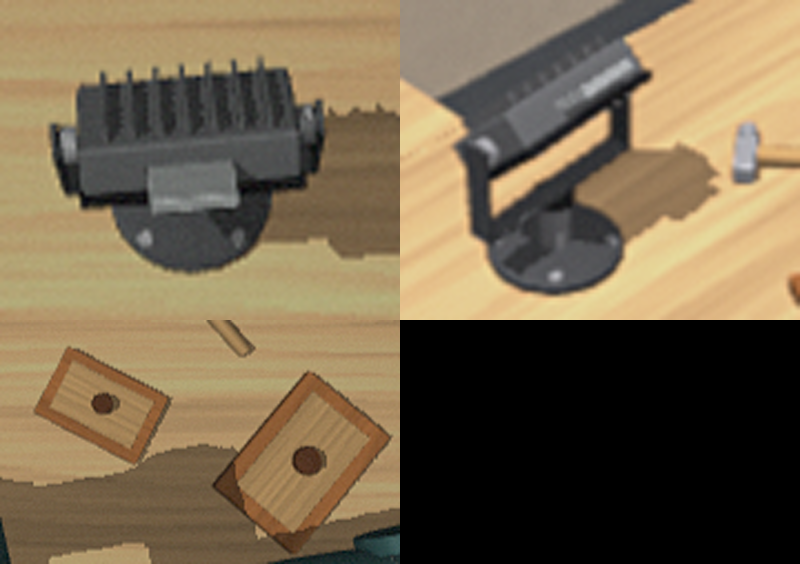

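The crop confirms the small brown drawer (px about 296,221 for the crop's corner, knob about 316,238) is smaller than its brown neighbour. The lamp tab spans px 252–275 by 145–158 in the top view, so the head is tilted down towards the robot.

```bash
cat > h.py <<'E'
import numpy as np,cv2
np.set_printoptions(precision=4,suppress=True)
def ray(f,p):
    d=f["T"][:3,:3]@np.linalg.solve(f["K"],[p[0],p[1],1.]); return f["T"][:3,3],d/np.linalg.norm(d)
def plane(f,p,z):
    o,d=ray(f,p); return o+d*(z-o[2])/d[2]
def proj(f,P):
    q=f["T"][:3,:3].T@(np.asarray(P)-f["T"][:3,3]); q=f["K"]@q; return q[:2]/q[2]
def tri(fs,ps):
    A=np.zeros((3,3));b=np.zeros(3)
    for f,p in zip(fs,ps):
        o,d=ray(f,p);M=np.eye(3)-np.outer(d,d);A+=M;b+=M@o
    return np.linalg.solve(A,b)
def head(sw,ti): # columns head axes in world
    from scipy.spatial.transform import Rotation as R
    return (R.from_euler('z',sw)*R.from_euler('y',-ti)).as_matrix()
E
python3 - <<'E'
from h import *
T=dict(np.load("top0.npz"));S=dict(np.load("side0.npz"))
# knob: dark brown blob near (316,238)
hsv=cv2.cvtColor(T["frame"],cv2.COLOR_BGR2HSV)
m=(hsv[...,2]<110).astype(np.uint8); n,l,st,c=cv2.connectedComponentsWithStats(m)
for i in range(1,n):
    if abs(c[i]-[316,238]).max()<12 and st[i,4]>15: print("knob",c[i],st[i],plane(T,c[i],.043),plane(T,c[i],.03))
pt=lambda x,y:(215+x/4-.375,105+y/4-.375); ps=lambda x,y:(180+(x-400)/4-.375,150+y/4-.375)
for z in(0,.012): print("base top",plane(T,pt(192,195),z))
print("base side",plane(S,ps(555,245),.01), plane(S,ps(489,245),.01),plane(S,ps(621,245),.01))
print("foot edges top",plane(T,pt(113,195),.01),plane(T,pt(271,195),.01),plane(T,pt(192,272),.01))
a,b=plane(T,pt(68,143),.19),plane(T,pt(312,122),.19);print("axle",a,b,np.linalg.norm(a-b),(a+b)/2,"sw",np.arctan2(-(a-b)[0],(a-b)[1]))
O=np.r_[((a+b)/2)[:2],.19]
for p in [(152,212),(238,206),(195,203),(195,209)]:
    o,d=ray(T,pt(*p)); w=o-O; bb=w@d; 
    print("tip",p,[ (o+d*(-bb-s*np.sqrt(max(0,bb*bb-w@w+(.114**2+(.035**2 if p[0]!=195 else 0))))))-O for s in(1,)])
E
```

```text
knob [316.7174 237.0543] [311 233  13   9  92] [ 0.3912 -0.2477  0.043 ] [ 0.3923 -0.249   0.03  ]
base top [ 0.7053 -0.0594  0.    ]
base top [ 0.702  -0.0596  0.012 ]
base side [ 0.7004 -0.0558  0.01  ] [ 0.7511 -0.0048  0.01  ] [ 0.6496 -0.1069  0.01  ]
foot edges top [0.7031 0.0132 0.01  ] [ 0.702  -0.1322  0.01  ] [ 0.6299 -0.0594  0.01  ]
axle [0.6988 0.0403 0.19  ] [ 0.7152 -0.1615  0.19  ] 0.20249239503643665 [ 0.707  -0.0606  0.19  ] sw 0.0810254004527866
tip (152, 212) [array([-0.0874,  0.0286,  0.0759])]
tip (238, 206) [array([-0.0832, -0.0385,  0.0763])]
tip (195, 203) [array([-0.0814, -0.005 ,  0.0796])]
tip (195, 209) [array([-0.0852, -0.005 ,  0.0756])]
```

The knob is at (0.392,-0.249), the base axis at (0.7045,-0.0595), swivel ≈ 0.08 and tilt ≈ 0.82. The aim needs swivel ≈ 0.545 and tilt ≈ 0.41. Rows can't lean the tool directly, so I'll test in free space what happens at the reach limit.

>>> apply_moves --pt "0 40 0 0 1" --pt "0 40 0 0 1" --pt "0 40 0 0 1" --pt "0 40 0 0 1" --pt "0 40 0 0 1" --pt "0 40 0 0 1" --pt "0 40 0 0 1" --pt "0 40 0 0 1"

```text
time: 0.77
tcp_pos: [0.2433, -0.9308, 0.3027]
orientation: [0.992, 0.128, -0.0, -0.001]
ft_force: [0.4, -0.2, 0.0]
width: 1.003
grip_force: 0.0
```

```bash
python3 - <<'E'
from bench import manip
import numpy as np
s=manip.read_state(); print({k:np.round(s[k],3).tolist() for k in("time","q","tcp_pos","orientation")}, np.hypot(*s["tcp_pos"][:2]))
E
```

```text
{'time': 0.767, 'q': [-1.342, 0.836, 0.484, -0.0, 1.823, -0.027], 'tcp_pos': [0.243, -0.931, 0.303], 'orientation': [0.992, 0.128, -0.0, -0.001]} 0.9620844059489068
```

>>> apply_moves --pt "0 40 0 0 1" --pt "0 40 0 0 1" --pt "0 40 0 0 1" --pt "0 40 0 0 1" --pt "0 40 0 0 1" --pt "0 40 0 0 1"

```text
time: 1.27
tcp_pos: [0.263, -1.0068, 0.2679]
orientation: [0.991, 0.127, 0.005, 0.041]
ft_force: [-1.7, -0.4, 0.9]
width: 1.002
grip_force: 0.0
```

```bash
cat > st.py <<'E'
from bench import manip
import numpy as np
s=manip.read_state(); print({k:np.round(s[k],3).tolist() for k in("time","q","tcp_pos","orientation","ft_force","width","grip_force")}, np.hypot(*s["tcp_pos"][:2]))
E
python3 st.py
```

```text
{'time': 1.267, 'q': [-1.34, 1.125, 0.075, 0.002, 1.859, -0.024], 'tcp_pos': [0.263, -1.007, 0.268], 'orientation': [0.991, 0.127, 0.005, 0.041], 'ft_force': [-1.71, -0.386, 0.873], 'width': 1.002, 'grip_force': 0.0} 1.0406279678258725
```

Leaning does come from pressing past the reach limit. I'll keep pushing.

>>> apply_moves --pt "0 40 0 0 1" --pt "0 40 0 0 1" --pt "0 40 0 0 1" --pt "0 40 0 0 1" --pt "0 40 0 0 1" --pt "0 40 0 0 1" --pt "0 40 0 0 1" --pt "0 40 0 0 1"

```text
time: 1.93
tcp_pos: [0.2768, -1.0592, 0.2455]
orientation: [0.981, 0.126, 0.018, 0.143]
ft_force: [0.2, -0.6, -0.4]
width: 0.999
grip_force: 0.0
```

```bash
python3 st.py
```

```text
{'time': 1.933, 'q': [-1.34, 1.155, 0.074, 0.007, 1.624, -0.023], 'tcp_pos': [0.277, -1.059, 0.245], 'orientation': [0.981, 0.126, 0.018, 0.143], 'ft_force': [0.229, -0.581, -0.377], 'width': 0.999, 'grip_force': 0.0} 1.0947318426078148
```

The lean builds up, about 0.29 rad so far, pointing along azimuth -1.34, and it stays in the commanded pose. I can cancel or redirect it by pushing out at another azimuth (≈ 0.92). First I'll retract and raise the tool.

>>> apply_moves --pt "0 -30 -28 0 1" --pt "0 -30 -28 0 1" --pt "0 -30 -28 0 1" --pt "0 -30 -28 0 1" --pt "0 -30 -28 0 1" --pt "0 -30 -28 0 1" --pt "0 -30 -28 0 1" --pt "0 -30 -28 0 1"

```text
time: 2.6
tcp_pos: [0.2182, -0.8357, 0.3671]
orientation: [0.982, 0.126, 0.018, 0.143]
ft_force: [0.6, -0.5, 1.2]
width: 1.001
grip_force: 0.0
```

```bash
cat > go.py <<'E'
# tool-frame delta (mm) to each world target given on the command line as x,y,z ; lean info
import sys
from bench import manip
import numpy as np
from scipy.spatial.transform import Rotation as R
s=manip.read_state(); r=R.from_quat(s["orientation"]); p=np.array(s["tcp_pos"])
M=r.as_matrix(); z=M[:,2]; print("t",round(s["time"],2),"tcp",p.round(4),"q",np.round(s["q"],3),"\nlean",np.arccos(-z[2]).round(3),"az",np.arctan2(z[1],z[0]).round(3),"tool y",M[:,1].round(3),"grasp",(p+.065*z).round(4),"F",np.round(s["ft_force"],1),"w",np.round(s["width"],3),"g",np.round(s["grip_force"],1))
for a in sys.argv[1:]:
    t=np.array([float(v) for v in a.split(",")]); d=M.T@(t-p)*1000; print(a,d.round(0),"rows",np.linalg.norm(d)/41.7); p=t
E
python3 go.py .62,-.2,.55 .5,.6,.55
```

```text
t 2.6 tcp [ 0.2182 -0.8357  0.3671] q [-1.347  0.392  1.026  0.009  1.435 -0.032] 
lean 0.289 az -1.315 tool y [ 0.243 -0.927  0.285] grasp [ 0.2229 -0.8536  0.3048] F [ 0.6 -0.5  1.2] w 1.001 g 0.0
.62,-.2,.55 [ 550. -440. -322.] rows 18.560550841711606
.5,.6,.55 [  86. -771. -229.] rows 19.399279056265403
```

>>> apply_moves --pt "20 -20 -28 0 1" --pt "20 -20 -28 0 1" --pt "30 -22 -16 0 1" --pt "30 -22 -16 0 1" --pt "30 -22 -16 0 1" --pt "30 -22 -16 0 1" --pt "30 -22 -16 0 1" --pt "30 -22 -16 0 1"

```text
time: 3.27
tcp_pos: [0.3795, -0.5789, 0.4638]
orientation: [0.981, 0.126, 0.018, 0.143]
ft_force: [0.7, 0.3, 0.1]
width: 0.997
grip_force: 0.0
```

>>> apply_moves --pt "30 -24 -16 0 1" --pt "30 -24 -16 0 1" --pt "30 -24 -16 0 1" --pt "30 -24 -16 0 1" --pt "30 -24 -16 0 1" --pt "30 -24 -16 0 1" --pt "30 -24 -16 0 1" --pt "30 -24 -16 0 1"

```text
time: 3.93
tcp_pos: [0.5559, -0.3046, 0.5318]
orientation: [0.981, 0.126, 0.018, 0.143]
ft_force: [1.0, -0.4, 0.3]
width: 1.001
grip_force: 0.0
```

```bash
python3 go.py .5,.6,.55
```

```text
t 3.93 tcp [ 0.5559 -0.3046  0.5318] q [-0.468 -0.036  1.244 -0.219  1.735  0.79 ] 
lean 0.289 az -1.316 tool y [ 0.242 -0.927  0.285] grasp [ 0.5606 -0.3226  0.4695] F [ 1.  -0.4  0.3] w 1.001 g 0.0
.5,.6,.55 [ 175. -847. -271.] rows 21.739808810251564
```

>>> apply_moves --pt "8 -39 -12 0 1" --pt "8 -39 -12 0 1" --pt "8 -39 -12 0 1" --pt "8 -39 -12 0 1" --pt "8 -39 -12 0 1" --pt "8 -39 -12 0 1" --pt "8 -39 -12 0 1" --pt "8 -39 -12 0 1"

```text
time: 4.6
tcp_pos: [0.5339, 0.0273, 0.5344]
orientation: [0.981, 0.126, 0.018, 0.143]
ft_force: [1.0, 0.0, -0.4]
width: 0.998
grip_force: 0.0
```

>>> apply_moves --pt "8 -39 -12 0 1" --pt "8 -39 -12 0 1" --pt "8 -39 -12 0 1" --pt "8 -39 -12 0 1" --pt "8 -39 -12 0 1" --pt "8 -39 -12 0 1" --pt "8 -39 -12 0 1" --pt "8 -39 -12 0 1"

```text
time: 5.27
tcp_pos: [0.5133, 0.3596, 0.537]
orientation: [0.981, 0.126, 0.018, 0.143]
ft_force: [1.0, 0.0, 1.0]
width: 0.998
grip_force: 0.0
```

>>> apply_moves --pt "8 -39 -12 0 1" --pt "8 -39 -12 0 1" --pt "8 -39 -12 0 1" --pt "8 -39 -12 0 1"

```text
time: 5.6
tcp_pos: [0.503, 0.5255, 0.5383]
orientation: [0.981, 0.126, 0.018, 0.143]
ft_force: [0.8, -0.1, 0.5]
width: 1.0
grip_force: 0.0
```

```bash
python3 go.py .65,.85,.55 1,1.3,.55
```

```text
t 5.6 tcp [0.503  0.5255 0.5383] q [ 0.844  0.361  0.788 -0.286  2.138  2.022] 
lean 0.29 az -1.316 tool y [ 0.243 -0.927  0.286] grasp [0.5076 0.5075 0.476 ] F [ 0.8 -0.1  0.5] w 1.0 g 0.0
.65,.85,.55 [ 224. -262.  -90.] rows 8.548026362219696
1,1.3,.55 [ 453. -332.  -99.] rows 13.67116816665633
```

>>> apply_moves --pt "27 -30 -10 0 1" --pt "27 -30 -10 0 1" --pt "27 -30 -10 0 1" --pt "27 -30 -10 0 1" --pt "27 -30 -10 0 1" --pt "27 -30 -10 0 1" --pt "27 -30 -10 0 1" --pt "27 -30 -10 0 1"

```text
time: 6.27
tcp_pos: [0.5669, 0.6906, 0.4929]
orientation: [0.982, 0.131, 0.041, 0.129]
ft_force: [0.1, -0.6, 0.2]
width: 0.999
grip_force: 0.0
```

>>> apply_moves --pt "27 -30 -10 0 1" --pt "27 -30 -10 0 1" --pt "27 -30 -10 0 1" --pt "27 -30 -10 0 1" --pt "27 -30 -10 0 1" --pt "27 -30 -10 0 1" --pt "27 -30 -10 0 1" --pt "27 -30 -10 0 1"

```text
time: 6.93
tcp_pos: [0.5623, 0.7915, 0.4192]
orientation: [0.981, 0.142, 0.111, 0.07]
ft_force: [-1.1, 0.6, -0.9]
width: 0.998
grip_force: 0.0
```

```bash
python3 go.py 1,1.3,.55
```

```text
t 6.93 tcp [0.5623 0.7915 0.4192] q [ 0.984  0.979  0.074 -0.289  2.026  2.132] 
lean 0.263 az -0.419 tool y [ 0.263 -0.95   0.168] grasp [0.5777 0.7846 0.3564] F [-1.1  0.6 -0.9] w 0.998 g 0.0
1,1.3,.55 [ 585. -346.  -76.] rows 16.39188715695384
```

>>> apply_moves --pt "30 -27 -10 0 1" --pt "30 -27 -10 0 1" --pt "30 -27 -10 0 1" --pt "30 -27 -10 0 1" --pt "30 -27 -10 0 1" --pt "30 -27 -10 0 1" --pt "30 -27 -10 0 1" --pt "30 -27 -10 0 1"

```text
time: 7.6
tcp_pos: [0.5649, 0.8507, 0.4107]
orientation: [0.971, 0.154, 0.184, -0.001]
ft_force: [0.6, -0.3, 0.4]
width: 1.002
grip_force: 0.0
```

```bash
python3 go.py 1,1.3,.55
```

```text
t 7.6 tcp [0.5649 0.8507 0.4107] q [ 1.018  0.996  0.074 -0.285  1.813  2.17 ] 
lean 0.37 az 0.163 tool y [ 0.299 -0.953  0.054] grasp [0.5881 0.8545 0.3501] F [ 0.6 -0.3  0.4] w 1.002 g 0.0
1,1.3,.55 [ 569. -291.   52.] rows 15.3651632946223
```

>>> apply_moves --pt "31 -26 0 0 1" --pt "31 -26 0 0 1" --pt "31 -26 0 0 1" --pt "31 -26 0 0 1" --pt "31 -26 0 0 1"

```text
time: 8.02
tcp_pos: [0.5811, 0.885, 0.3961]
orientation: [0.959, 0.16, 0.228, -0.046]
ft_force: [0.4, 0.5, -0.2]
width: 0.998
grip_force: 0.0
```

```bash
python3 go.py .5,.6,.55 .48,-.08,.5
```

```text
t 8.02 tcp [0.5811 0.885  0.3961] q [ 1.022  1.02   0.074 -0.28   1.663  2.181] 
lean 0.469 az 0.366 tool y [ 0.329 -0.944 -0.016] grasp [0.6086 0.8955 0.3381] F [ 0.4  0.5 -0.2] w 0.998 g 0.0
.5,.6,.55 [ -81.  240. -218.] rows 8.007524328075807
.48,-.08,.5 [-234.  636.  -74.] rows 16.35801007324039
```

Lean is 0.47 at azimuth 0.37, as wanted. I'll retract first, then turn.

>>> apply_moves --pt "-10 29 -26 0 1" --pt "-10 29 -26 0 1" --pt "-10 29 -26 0 1" --pt "-10 29 -26 0 1" --pt "-10 29 -26 0 1" --pt "-10 29 -26 0 1" --pt "-10 29 -26 0 1" --pt "-10 29 -26 0 1"

```text
time: 8.68
tcp_pos: [0.5133, 0.6457, 0.5273]
orientation: [0.959, 0.16, 0.228, -0.046]
ft_force: [0.5, 0.4, 0.8]
width: 1.002
grip_force: 0.0
```

>>> apply_moves --pt "-14 37 -5 0 1" --pt "-14 37 -5 0 1" --pt "-14 37 -5 0 1" --pt "-14 37 -5 0 1" --pt "-14 37 -5 0 1" --pt "-14 37 -5 0 1" --pt "-14 37 -5 0 1" --pt "-14 37 -5 0 1"

```text
time: 9.35
tcp_pos: [0.4992, 0.3277, 0.5071]
orientation: [0.959, 0.16, 0.228, -0.046]
ft_force: [0.5, -0.3, 0.4]
width: 1.0
grip_force: 0.0
```

>>> apply_moves --pt "-14 37 -5 0 1" --pt "-14 37 -5 0 1" --pt "-14 37 -5 0 1" --pt "-14 37 -5 0 1" --pt "0 0 0 -7 1" --pt "0 0 0 -7 1" --pt "0 0 0 -7 1" --pt "0 0 0 -7 1"

```text
time: 10.02
tcp_pos: [0.4926, 0.1699, 0.4977]
orientation: [0.891, 0.39, 0.232, 0.011]
ft_force: [0.1, -0.0, 1.1]
width: 1.0
grip_force: 0.0
```

>>> apply_moves --pt "0 0 0 -7 1" --pt "0 0 0 -7 1" --pt "0 0 0 -7 1" --pt "0 0 0 -7 1" --pt "0 0 0 -7 1" --pt "0 0 0 -7 1"

```text
time: 10.52
tcp_pos: [0.4926, 0.1704, 0.4976]
orientation: [0.692, 0.684, 0.213, 0.094]
ft_force: [0.0, 0.6, 0.7]
width: 1.003
grip_force: 0.0
```

```bash
python3 go.py .48,-.08,.5; python3 - <<'E'
from bench import manip
from h import *
for n in ("side","top"):
    f=manip.grab_frame(n); np.savez(f"{n}1.npz",**f)
    c=(slice(90,250),slice(170,340)) if n=="top" else (slice(110,270),slice(150,320))
    cv2.imwrite(f"pics/{n}1.png",cv2.resize(f["frame"][c],None,fx=4,fy=3.7,interpolation=cv2.INTER_CUBIC))
E
```

```text
t 10.52 tcp [0.4926 0.1704 0.4976] q [ 0.265 -0.423  1.645  0.045  1.453  0.283] 
lean 0.469 az 0.365 tool y [ 0.906 -0.048  0.42 ] grasp [0.52   0.1809 0.4396] F [0.  0.6 0.7] w 1.003 g 0.0
.48,-.08,.5 [-246.    2.  -48.] rows 6.01310859292754
```

The target grasp is at (0.633,-0.065,0.257), 98 mm up the tab. The TCP goes to (0.606,-0.076,0.315), with a pre-approach at (0.551,-0.096,0.431).

>>> apply_moves --pt "0 0 0 -7 0.3"

```text
time: 10.7
tcp_pos: [0.4926, 0.1704, 0.4976]
orientation: [0.654, 0.72, 0.207, 0.105]
ft_force: [0.5, 0.2, 0.7]
width: 0.964
grip_force: 0.0
```

```bash
python3 go.py .551,-.096,.431 .606,-.076,.315
```

```text
t 10.7 tcp [0.4926 0.1704 0.4976] q [ 0.265 -0.423  1.645  0.045  1.453  0.174] 
lean 0.469 az 0.365 tool y [0.898 0.06  0.436] grasp [0.5201 0.1809 0.4396] F [0.5 0.2 0.7] w 0.964 g 0.0
.551,-.096,.431 [-278.    8.   41.] rows 6.7322124346063585
.606,-.076,.315 [ -1.   0. 130.] rows 3.1157530581773916
```

>>> apply_moves --pt "-40 1 6 0 0.3" --pt "-40 1 6 0 0.3" --pt "-40 1 6 0 0.3" --pt "-40 1 6 0 0.3" --pt "-40 1 6 0 0.3" --pt "-40 1 6 0 0.3" --pt "-38 2 5 0 0.3" --pt "0 0 0 0 0.3"

```text
time: 11.37
tcp_pos: [0.5539, -0.1014, 0.429]
orientation: [0.655, 0.72, 0.206, 0.104]
ft_force: [-0.3, 0.6, -0.4]
width: 0.649
grip_force: 0.0
```

```bash
python3 go.py .606,-.076,.315;  python3 - <<'E'
from bench import manip
from h import *
out=[]
for n,c in (("side",(slice(110,240),slice(160,300))),("top",(slice(90,220),slice(190,330)))):
    f=manip.grab_frame(n); np.savez(f"{n}1.npz",**f)
    im=f["frame"].copy(); 
    out.append(cv2.resize(im[c],(400,371),interpolation=cv2.INTER_CUBIC))
cv2.imwrite("pics/pre.png",np.hstack(out))
E
```

```text
t 11.37 tcp [ 0.5539 -0.1014  0.429 ] q [-0.339 -0.315  1.676  0.297  1.421 -0.424] 
lean 0.465 az 0.362 tool y [0.9   0.057 0.433] grasp [ 0.5811 -0.0911  0.3709] F [-0.3  0.6 -0.4] w 0.649 g 0.0
.606,-.076,.315 [  5.  -1. 128.] rows 3.067602942897956
```

View pics/pre.png

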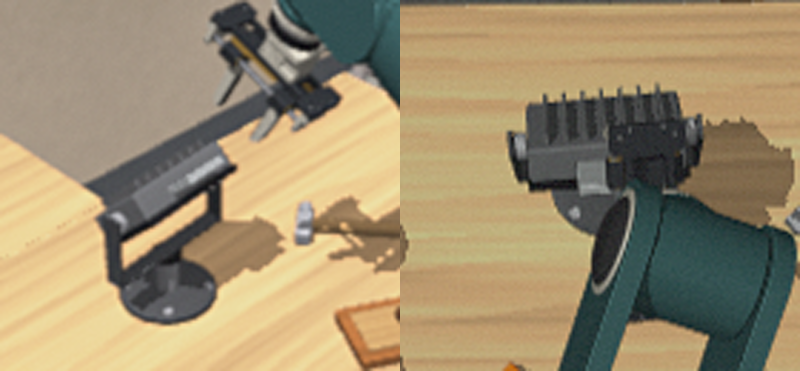

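The gripper stands above and to the near side of the tab, its fingers opening across the tab's thickness (side crop 230,90 and 265,130). I'm going in.

>>> apply_moves --pt "2 0 32 0 0.3" --pt "2 0 32 0 0.3" --pt "1 0 32 0 0.3" --pt "0 -1 31 0 0.3" --pt "0 0 0 0 0.3"

```text
time: 11.88
tcp_pos: [0.6053, -0.0684, 0.3131]
orientation: [0.652, 0.723, 0.205, 0.102]
ft_force: [0.2, 0.2, -2.1]
width: 0.649
grip_force: 0.0
```

```bash
python3 go.py .606,-.076,.315
```

```text
t 11.88 tcp [ 0.6053 -0.0684  0.3131] q [-0.248 -0.211  1.777  0.283  1.204 -0.404] 
lean 0.463 az 0.375 tool y [0.9   0.066 0.43 ] grasp [ 0.6323 -0.0578  0.255 ] F [ 0.2  0.2 -2.1] w 0.649 g 0.0
.606,-.076,.315 [-7.  1. -3.] rows 0.18733727354170168
```

Close gently at 10 N.

>>> apply_moves --pt "-6 0 -2 0 -1" --pt "0 0 0 0 -1" --pt "0 0 0 0 -1" --pt "0 0 0 0 -1" --pt "0 0 0 0 -1" --pt "0 0 0 0 -1" --pt "0 0 0 0 -1" --pt "0 0 0 0 -1" --force 10

```text
time: 12.55
tcp_pos: [0.6053, -0.0772, 0.3206]
orientation: [0.651, 0.723, 0.207, 0.106]
ft_force: [0.3, -0.9, 2.8]
width: 0.235
grip_force: 9.5
```

```bash
python3 go.py .606,-.076,.315
```

```text
t 12.55 tcp [ 0.6053 -0.0772  0.3206] q [-0.264 -0.213  1.768  0.288  1.211 -0.419] 
lean 0.469 az 0.363 tool y [0.897 0.067 0.437] grasp [ 0.6328 -0.0667  0.2627] F [ 0.3 -0.9  2.8] w 0.235 g 9.5
.606,-.076,.315 [ 0. -2.  6.] rows 0.13940913495354054
```

The tab is held at 9.5 N with 22 mm opening, and the grasp point lies 102 mm from the head's origin at tilt ≈ 0.78, as expected. I'll plan the swivel arc.

```bash
cat > arc.py <<'E'
# rows moving the grasp along (sw,ti) arc: args rho sw0 ti0 sw1 ti1 n turn_total_deg
import sys
from bench import manip
from h import *
from scipy.spatial.transform import Rotation as R
rho,s0,t0,s1,t1,n,turn=map(float,sys.argv[1:]); n=int(n)
r=R.from_quat(manip.read_state()["orientation"])
P=[rho*head(s,t)[:,2] for s,t in zip(np.linspace(s0,s1,n+1),np.linspace(t0,t1,n+1))]
for a,b in zip(P,P[1:]):
    print((r.inv().apply(b-a)*1000).round(1), round(turn/n,1)); r=r*R.from_euler('z',turn/n,degrees=True)
y=r.as_matrix()[:,1]; print("end y",y, "dot head x,y,z",y@head(s1,t1))
E
python3 arc.py .102 .1 .78 .71 .78 8 -31
```

```text
[-5.4  0.3 -0.6] -3.9
[-5.4  0.3 -0.4] -3.9
[-5.5  0.3 -0.2] -3.9
[-5.5  0.3  0. ] -3.9
[-5.5  0.3  0.2] -3.9
[-5.4  0.3  0.4] -3.9
[-5.4  0.3  0.6] -3.9
[-5.4  0.3  0.8] -3.9
end y [0.702  0.5642 0.4346] dot head x,y,z [ 0.9456 -0.0297 -0.3241]
```

>>> apply_moves --pt "0 0 0 0 -1" --pt "-5.5 0 -0.5 -4 -1" --pt "-5.5 0 -0.5 -4 -1" --pt "-5.5 0 0 -4 -1" --pt "-5.5 0 0 -4 -1" --force 25

```text
time: 12.97
tcp_pos: [0.6101, -0.0982, 0.3207]
orientation: [0.543, 0.807, 0.191, 0.134]
ft_force: [-0.7, 6.6, 8.7]
width: 0.228
grip_force: 25.5
```

```bash
python3 go.py
```

```text
t 12.97 tcp [ 0.6101 -0.0982  0.3207] q [-0.3   -0.191  1.75   0.304  1.218 -0.74 ] 
lean 0.471 az 0.366 tool y [0.824 0.338 0.454] grasp [ 0.6377 -0.0876  0.2628] F [-0.7  6.6  8.7] w 0.228 g 25.5
```

Forces are moderate. I'll continue the second half.

>>> apply_moves --pt "-5.5 0.5 0 -4 -1" --pt "-5.5 0.5 0.5 -4 -1" --pt "-5.5 0.5 0.5 -4 -1" --pt "-5.5 0.5 0.5 -4 -1" --pt "0 0 0 0 -1" --pt "0 0 0 0 -1"

```text
time: 13.47
tcp_pos: [0.6223, -0.1162, 0.3215]
orientation: [0.426, 0.874, 0.171, 0.159]
ft_force: [-2.6, 8.0, 10.2]
width: 0.222
grip_force: 26.2
```

```bash
python3 go.py; python3 arc.py .102 .71 .78 .71 .28 8 0; python3 - <<'E'
from bench import manip
from h import *
out=[]
for n,c in (("side",(slice(110,240),slice(160,300))),("top",(slice(90,220),slice(190,330)))):
    f=manip.grab_frame(n); np.savez(f"{n}2.npz",**f)
    out.append(cv2.resize(f["frame"][c],(400,371),interpolation=cv2.INTER_CUBIC))
cv2.imwrite("pics/swiv.png",np.hstack(out))
E
```

```text
t 13.47 tcp [ 0.6223 -0.1162  0.3215] q [-0.325 -0.154  1.716  0.314  1.223 -1.043] 
lean 0.471 az 0.368 tool y [0.691 0.578 0.434] grasp [ 0.6499 -0.1056  0.2636] F [-2.6  8.  10.2] w 0.222 g 26.2
[-0.2  6.1 -1.9] 0.0
[-0.2  6.2 -1.5] 0.0
[-0.1  6.3 -1.1] 0.0
[-0.   6.3 -0.7] 0.0
[ 0.   6.4 -0.3] 0.0
[0.1 6.4 0.1] 0.0
[0.1 6.4 0.5] 0.0
[0.2 6.3 0.9] 0.0
end y [0.6906 0.5782 0.4343] dot head x,y,z [ 0.9856 -0.0117  0.1685]
```

View pics/swiv.png

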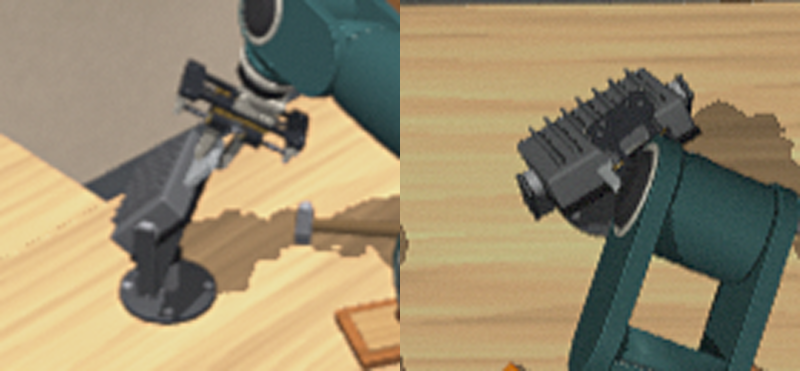

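The swivel works, but the head axis in the top crop, (535,175) to (683,88), reads only ≈ 0.53 where the tool turned 0.70, so the grip slipped a little. I'll go on about 0.25 rad further with a firmer grip.

>>> apply_moves --pt "0 0 0 0 -1" --pt "-5 0.5 0.5 -4 -1" --pt "-5 0.5 0.5 -4 -1" --pt "-5 0.5 0.5 -4 -1" --pt "-5 0.5 0.5 -4 -1" --pt "0 0 0 0 -1" --force 45

```text
time: 14.07
tcp_pos: [0.6379, -0.1286, 0.3243]
orientation: [0.298, 0.925, 0.148, 0.181]
ft_force: [-2.4, 11.7, 10.9]
width: 0.217
grip_force: 47.2
```

```bash
python3 go.py; cat > look.py <<'E'
# zoomed lamp crop from top with helpers; arg = tag
import sys
from bench import manip
from h import *
f=manip.grab_frame("top"); np.savez(f"top_{sys.argv[1]}.npz",**f)
s=manip.grab_frame("side"); np.savez(f"side_{sys.argv[1]}.npz",**s)
a=cv2.resize(f["frame"][100:200,205:305],(400,400),interpolation=cv2.INTER_CUBIC)
b=cv2.resize(s["frame"][140:240,170:270],(400,400),interpolation=cv2.INTER_CUBIC)
cv2.imwrite(f"pics/{sys.argv[1]}.png",np.hstack([a,b]))
E
python3 arc.py .102 .9 .75 .9 .25 6 0
```

```text
t 14.07 tcp [ 0.6379 -0.1286  0.3243] q [-0.338 -0.113  1.675  0.32   1.227 -1.34 ] 
lean 0.472 az 0.372 tool y [0.499 0.778 0.382] grasp [ 0.6654 -0.1179  0.2665] F [-2.4 11.7 10.9] w 0.217 g 47.2
[-1.3  8.  -2.4] 0.0
[-1.2  8.2 -1.7] 0.0
[-1.1  8.4 -1. ] 0.0
[-0.9  8.4 -0.4] 0.0
[-0.7  8.5  0.3] 0.0
[-0.6  8.4  1. ] 0.0
end y [0.4986 0.7784 0.3816] dot head x,y,z [0.9854 0.0933 0.1422]
```

Loosen slightly so the head springs back, then measure the swivel.

>>> apply_moves --pt "0 0 0 0 0" --pt "0 0 0 0 0" --pt "0 0 0 0 0" --pt "0 0 0 0 0" --pt "0 0 0 0 0"

```text
time: 14.48
tcp_pos: [0.637, -0.1301, 0.3225]
orientation: [0.301, 0.925, 0.146, 0.18]
ft_force: [-0.2, 0.2, 0.7]
width: 0.489
grip_force: 0.0
```

```bash
python3 go.py; python3 look.py sw2
```

```text
t 14.48 tcp [ 0.637  -0.1301  0.3225] q [-0.339 -0.113  1.677  0.315  1.226 -1.335] 
lean 0.468 az 0.365 tool y [0.504 0.776 0.378] grasp [ 0.6644 -0.1197  0.2645] F [-0.2  0.2  0.7] w 0.489 g 0.0
```

View pics/sw2.png

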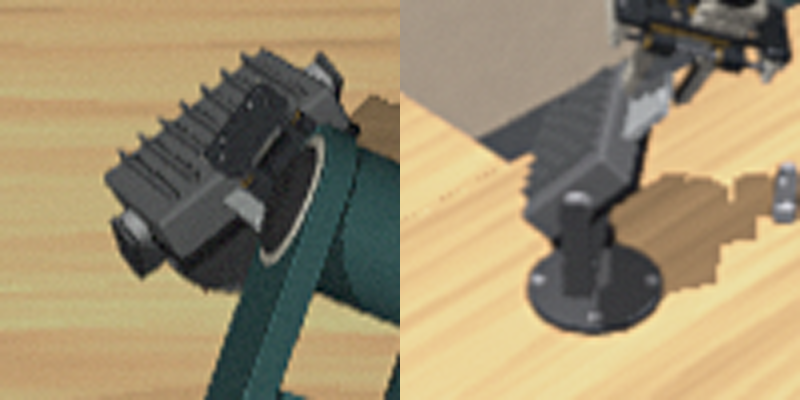

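```bash
cat > sw.py <<'E'
import sys
from h import *
f=dict(np.load(sys.argv[1])); v=list(map(float,sys.argv[2:]))
P=[plane(f,(205+x/4-.375,100+y/4-.375),.19) for x,y in zip(v[::2],v[1::2])]
d=P[0]-P[1]; print(P,np.linalg.norm(d),"mid",(P[0]+P[1])/2,"sw",np.arctan2(-d[0],d[1]))
E
python3 sw.py top_sw2.npz 133 222 325 68; python3 sw.py top_sw2.npz 120 155 262 50
python3 - <<'E'
from h import *
f=dict(np.load("top0.npz")); print("drawer ctr",plane(f,(316.1,238.4),.02))
E
python3 arc.py .1 .66 .78 .66 .26 8 0; python3 go.py
```

```text
[array([0.6483, 0.0193, 0.19  ]), array([ 0.7795, -0.1399,  0.19  ])] 0.20632315320648564 mid [ 0.7139 -0.0603  0.19  ] sw 0.6893285125016292
[array([0.7056, 0.0305, 0.19  ]), array([ 0.7958, -0.0876,  0.19  ])] 0.14850824967927242 mid [ 0.7507 -0.0285  0.19  ] sw 0.6522836321316058
drawer ctr [ 0.3885 -0.2477  0.02  ]
[-2.1  5.8 -1.9] 0.0
[-2.1  6.  -1.5] 0.0
[-2.1  6.1 -1.1] 0.0
[-2.1  6.1 -0.7] 0.0
[-2.   6.2 -0.2] 0.0
[-2.   6.2  0.2] 0.0
[-1.9  6.2  0.6] 0.0
[-1.8  6.1  1. ] 0.0
end y [0.5042 0.7763 0.3783] dot head x,y,z [0.9422 0.3041 0.1408]
t 14.58 tcp [ 0.637  -0.1301  0.3225] q [-0.339 -0.113  1.677  0.316  1.226 -1.335] 
lean 0.468 az 0.365 tool y [0.504 0.776 0.378] grasp [ 0.6644 -0.1196  0.2645] F [ 0.  -0.1  0.1] w 0.499 g 0.0
```

Released swivel ≈ 0.67 against 0.54 wanted, so I must go back to ≈ 0.39 held. I'll re-centre on the tab and align with the head (+18° turn) while loose.

```bash
cat > al.py <<'E'
# turn (deg) that makes tool y perpendicular to head y at given sw, and shift in tool frame (before turn) to place grasp at rho along tab (sw,ti)
import sys
from bench import manip
from h import *
from scipy.spatial.transform import Rotation as R
rho,s,t=map(float,sys.argv[1:4]); O=np.array([.706,-.060,.19]); H=head(s,t)
st=manip.read_state(); r=R.from_quat(st["orientation"]); g=np.array(st["tcp_pos"])+.065*r.as_matrix()[:,2]
a=np.arange(-90,90.); print("turn",a[np.argmax([(r*R.from_euler('z',k,degrees=True)).as_matrix()[:,1]@H[:,0]-abs((r*R.from_euler('z',k,degrees=True)).as_matrix()[:,1]@H[:,1])*9 for k in a])],"shift",(r.inv().apply(O+rho*H[:,2]-g)*1000).round(1), "grasp in head",(H.T@(g-O)).round(4))
E
python3 al.py .098 .67 .78; python3 go.py
```

```text
turn 17.0 shift [20.8  5.   1.8] grasp in head [ 0.0029 -0.0209  0.1019]
t 14.58 tcp [ 0.637  -0.1301  0.3225] q [-0.339 -0.113  1.677  0.316  1.226 -1.335] 
lean 0.468 az 0.365 tool y [0.504 0.776 0.378] grasp [ 0.6644 -0.1196  0.2645] F [ 0.  -0.1  0.1] w 0.499 g 0.0
```

>>> apply_moves --pt "7 2 0 6 0" --pt "7 1 0 6 0" --pt "5 1 1 5 0" --pt "0 0 0 0 -1" --pt "0 0 0 0 -1" --pt "0 0 0 0 -1" --pt "0 0 0 0 -1" --pt "0 0 0 0 -1" --force 40

```text
time: 15.25
tcp_pos: [0.6268, -0.1143, 0.3202]
orientation: [0.434, 0.87, 0.171, 0.158]
ft_force: [2.0, 0.1, 9.2]
width: 0.225
grip_force: 37.0
```

```bash
python3 go.py; python3 al.py .098 .67 .78; python3 arc.py .1 .67 .76 .3 .76 5 18
```

```text
t 15.25 tcp [ 0.6268 -0.1143  0.3202] q [-0.319 -0.145  1.71   0.309  1.217 -1.02 ] 
lean 0.47 az 0.363 tool y [0.701 0.565 0.435] grasp [ 0.6543 -0.1038  0.2622] F [2.  0.1 9.2] w 0.225 g 37.0
turn 0.0 shift [ 2.5 -2.1  1.4] grasp in head [ 0.0026 -0.0022  0.099 ]
[ 5.1  0.2 -0.6] 3.6
[ 5.1  0.2 -0.4] 3.6
[ 5.1  0.2 -0.3] 3.6
[ 5.1  0.3 -0.1] 3.6
[5.1 0.3 0.1] 3.6
end y [0.844  0.2874 0.4528] dot head x,y,z [ 0.958   0.0252 -0.2858]
```

>>> apply_moves --pt "5 0 -0.5 3.5 -1" --pt "5 0 -0.5 3.5 -1" --pt "5 0 0 3.5 -1" --pt "5 0 0 3.5 -1" --pt "0 0 0 0 -1"

```text
time: 15.67
tcp_pos: [0.6168, -0.0973, 0.3216]
orientation: [0.538, 0.81, 0.19, 0.138]
ft_force: [5.4, -4.4, 10.4]
width: 0.208
grip_force: 38.9
```

```bash
python3 go.py; python3 look.py sw3; python3 - <<'E'
# yoke axis direction from bright bolt caps near the axle in the top view
from h import *
for n in("sw2","sw3"):
    f=dict(np.load(f"top_{n}.npz"));h=cv2.cvtColor(f["frame"],cv2.COLOR_BGR2HSV)
    m=((h[...,1]<40)&(h[...,2]>125)).astype(np.uint8); k,l,s,c=cv2.connectedComponentsWithStats(m)
    print(n,[(c[i].round(1).tolist(),((c[i]-[205,100])*4).round(0).tolist(),int(s[i,4])) for i in range(1,k) if s[i,4]>3 and 205<c[i,0]<310 and 95<c[i,1]<200])
E
```

```text
t 15.67 tcp [ 0.6168 -0.0973  0.3216] q [-0.294 -0.179  1.739  0.3    1.21  -0.746] 
lean 0.474 az 0.356 tool y [0.819 0.349 0.456] grasp [ 0.6446 -0.087   0.2638] F [ 5.4 -4.4 10.4] w 0.208 g 38.9
sw2 [([284.0, 118.0], [316.0, 72.0], 14), ([280.8, 149.4], [303.0, 198.0], 39), ([266.2, 151.2], [245.0, 205.0], 40), ([238.2, 155.6], [133.0, 222.0], 17)]
sw3 [([287.6, 122.1], [330.0, 88.0], 9), ([266.3, 160.2], [245.0, 241.0], 41), ([234.9, 150.7], [120.0, 203.0], 19), ([259.2, 150.2], [217.0, 201.0], 5)]
```

>>> apply_moves --pt "5 0 0 3.5 -1" --pt "5 0 0 3.5 -1" --pt "0 0 0 0 -1"

```text
time: 16.02
tcp_pos: [0.6134, -0.0884, 0.3221]
orientation: [0.586, 0.775, 0.198, 0.127]
ft_force: [5.7, -5.8, 11.4]
width: 0.205
grip_force: 39.7
```

```bash
python3 go.py; cat > bolts.py <<'E'
import sys
from bench import manip
from h import *
def bolts(f,v=False):
    h=cv2.cvtColor(f["frame"],cv2.COLOR_BGR2HSV)
    m=((h[...,1]<40)&(h[...,2]>125)).astype(np.uint8); k,l,s,c=cv2.connectedComponentsWithStats(m)
    P=[plane(f,c[i],.19) for i in range(1,k) if 4<=s[i,4]<60 and 205<c[i,0]<310 and 95<c[i,1]<200]
    for i,a in enumerate(P):
        for b in P[i+1:]:
            a1,b1=(a,b) if a[1]>b[1] else (b,a); d=a1-b1
            if .17<np.linalg.norm(d)<.24: print(np.linalg.norm(d).round(3),"mid",((a+b)/2).round(3),"sw",np.arctan2(-d[0],d[1]).round(3))
if __name__=="__main__":
    for n in sys.argv[1:]:
        if n.endswith("npz"): f=dict(np.load(n))
        else: f=manip.grab_frame("top"); np.savez(f"top_{n}.npz",**f)
        print(n); bolts(f)
E
python3 bolts.py top0.npz top_sw2.npz top_sw3.npz sw4
```

```text
t 16.02 tcp [ 0.6134 -0.0884  0.3221] q [-0.28  -0.192  1.749  0.294  1.207 -0.608] 
lean 0.475 az 0.353 tool y [0.859 0.234 0.456] grasp [ 0.6413 -0.0781  0.2643] F [ 5.7 -5.8 11.4] w 0.205 g 39.7
top0.npz
top_sw2.npz
0.199 mid [ 0.711 -0.058  0.19 ] sw 0.7
top_sw3.npz
0.2 mid [ 0.712 -0.058  0.19 ] sw 0.507
sw4
0.2 mid [ 0.712 -0.058  0.19 ] sw 0.401
```

Held swivel is 0.40. I'll loosen slightly so the swivel relaxes, then push the tilt back with the caged tab.

>>> apply_moves --pt "0 0 0 0 -0.3" --pt "0 0 0 0 -0.3" --pt "0 0 0 0 -0.3"

```text
time: 16.32
tcp_pos: [0.6121, -0.0879, 0.3182]
orientation: [0.586, 0.777, 0.196, 0.123]
ft_force: [-1.2, -0.5, -0.9]
width: 0.338
grip_force: 0.1
```

```bash
python3 go.py; python3 bolts.py sw5; python3 al.py .098 .54 .78; python3 arc.py .1 .54 .78 .54 .26 8 0
```

```text
t 16.32 tcp [ 0.6121 -0.0879  0.3182] q [-0.28  -0.19   1.752  0.294  1.211 -0.612] 
lean 0.468 az 0.366 tool y [0.861 0.237 0.449] grasp [ 0.6395 -0.0774  0.2602] F [-1.2 -0.5 -0.9] w 0.338 g 0.1
sw5
0.2 mid [ 0.711 -0.058  0.19 ] sw 0.522
turn -14.0 shift [-19.4   1.9   0.6] grasp in head [0.0024 0.0193 0.0962]
[ 1.4  6.1 -1.8] 0.0
[ 1.4  6.2 -1.4] 0.0
[ 1.5  6.3 -1. ] 0.0
[ 1.5  6.3 -0.6] 0.0
[ 1.5  6.3 -0.2] 0.0
[1.6 6.3 0.3] 0.0
[1.6 6.3 0.7] 0.0
[1.6 6.2 1.1] 0.0
end y [0.8614 0.2371 0.4491] dot head x,y,z [ 0.9473 -0.2396  0.2127]
```

>>> apply_moves --pt "-10 1 0 -7 0" --pt "-9 1 0 -7 0" --pt "0 0 0 0 -0.3" --pt "0 0 0 0 -0.3" --pt "0 0 0 0 -0.3"

```text
time: 16.78
tcp_pos: [0.6201, -0.1048, 0.3189]
orientation: [0.489, 0.841, 0.18, 0.146]
ft_force: [-0.4, -0.3, 0.1]
width: 0.361
grip_force: 0.0
```

```bash
python3 go.py; python3 bolts.py sw6; python3 al.py .098 .53 .78; python3 arc.py .098 .53 .78 .53 .26 8 0
```

```text
t 16.78 tcp [ 0.6201 -0.1048  0.3189] q [-0.306 -0.164  1.728  0.304  1.216 -0.878] 
lean 0.468 az 0.366 tool y [0.769 0.458 0.446] grasp [ 0.6475 -0.0943  0.2609] F [-0.4 -0.3  0.1] w 0.361 g 0.0
sw6
0.199 mid [ 0.711 -0.058  0.19 ] sw 0.521
turn 0.0 shift [ 0.  -1.6  0.7] grasp in head [0.0017 0.     0.0982]
[-0.2  6.1 -1.8] 0.0
[-0.1  6.2 -1.4] 0.0
[-0.1  6.3 -1. ] 0.0
[-0.1  6.3 -0.6] 0.0
[-0.1  6.4 -0.2] 0.0
[-0.   6.4  0.3] 0.0
[0.  6.3 0.7] 0.0
[0.  6.3 1.1] 0.0
end y [0.7688 0.4583 0.4459] dot head x,y,z [0.9796 0.0068 0.2009]
```

Centred and free; swivel reads 0.52. Tilt push:

>>> apply_moves --pt "0 6 -2 0 -0.3" --pt "0 6 -1.5 0 -0.3" --pt "0 6 -1 0 -0.3" --pt "0 6 -0.5 0 -0.3" --pt "0 6 0 0 -0.3" --pt "0 6 0 0 -0.3" --pt "0 6 0.5 0 -0.3" --pt "0 6 1 0 -0.3"

```text
time: 17.5
tcp_pos: [0.6559, -0.0835, 0.3444]
orientation: [0.487, 0.842, 0.18, 0.146]
ft_force: [-8.3, -4.7, 1.7]
width: 0.351
grip_force: 4.5
```

```bash
python3 go.py; python3 bolts.py sw7; python3 al.py .098 .53 .3; python3 look.py tilt1
```

```text
t 17.5 tcp [ 0.6559 -0.0835  0.3444] q [-0.251 -0.104  1.633  0.279  1.233 -0.816] 
lean 0.468 az 0.363 tool y [0.767 0.462 0.445] grasp [ 0.6833 -0.0731  0.2864] F [-8.3 -4.7  1.7] w 0.351 g 4.5
sw7
turn 1.0 shift [-0.  -4.4  1.2] grasp in head [0.0042 0.0002 0.0999]
```

View pics/tilt1.png

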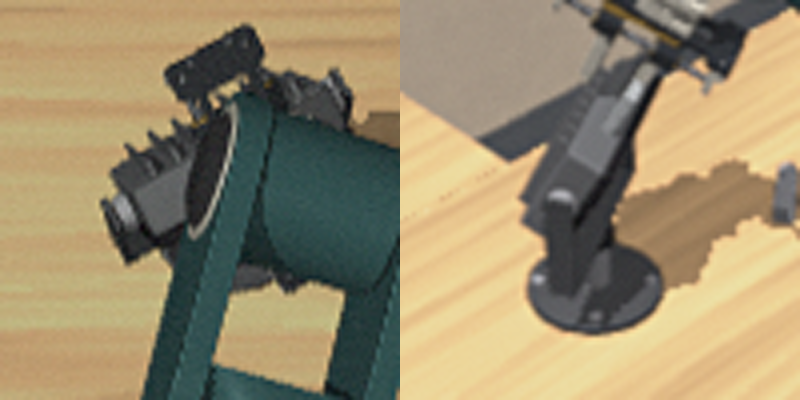

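The head is tilting back under a steady 9.5 N push. Push 9 mm more, then open.

>>> apply_moves --pt "0 5 1 0 -0.3" --pt "0 4 1 0 -0.3" --pt "0 0 0 0 -0.3" --pt "0 -8 0 0 0.3" --pt "0 0 0 0 0.3" --pt "0 0 0 0 0.3"

```text
time: 18.15
tcp_pos: [0.6573, -0.0827, 0.3429]
orientation: [0.487, 0.842, 0.18, 0.146]
ft_force: [-3.9, -1.8, 0.4]
width: 0.52
grip_force: 1.6
```

>>> apply_moves --pt "0 0 -30 0 0.3" --pt "0 0 -40 0 0.3" --pt "0 0 -40 0 0.3" --pt "0 0 -40 0 0.3" --pt "0 0 -40 0 0.3" --pt "0 0 -40 0 0.3" --pt "0 0 -40 0 0.3" --pt "0 0 0 0 0.3"

```text
time: 18.82
tcp_pos: [0.5406, -0.126, 0.5927]
orientation: [0.486, 0.842, 0.181, 0.152]
ft_force: [0.5, 0.6, 1.3]
width: 0.651
grip_force: 0.0
```

```bash
python3 go.py; python3 bolts.py sw8; python3 look.py tilt2
```

```text
t 18.82 tcp [ 0.5406 -0.126   0.5927] q [-0.399 -0.259  1.366  0.319  1.667 -0.832] 
lean 0.477 az 0.35 tool y [0.763 0.463 0.452] grasp [ 0.5686 -0.1158  0.5349] F [0.5 0.6 1.3] w 0.651 g 0.0
sw8
```

View pics/tilt2.png

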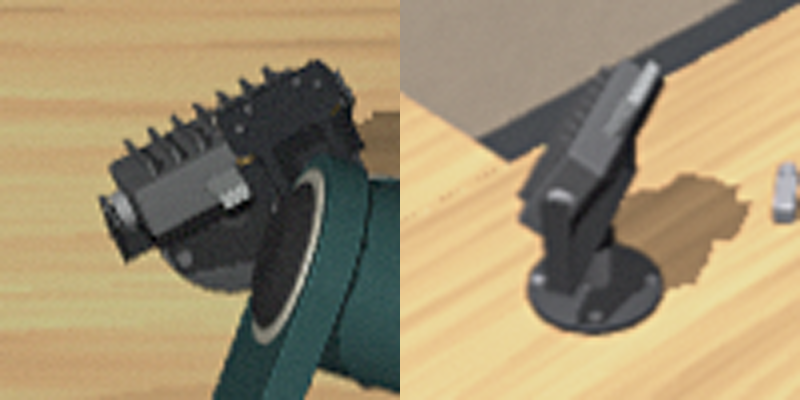

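The fingers are clear of the tab. I'll shift the arm aside for a clear measurement.

>>> apply_moves --pt "40 0 0 0 0.3" --pt "40 0 0 0 0.3" --pt "40 0 0 0 0.3" --pt "40 0 0 0 0.3" --pt "40 0 0 0 0.3" --pt "40 0 0 0 0.3" --pt "40 0 0 0 0.3"

```text
time: 19.55
tcp_pos: [0.4074, 0.1192, 0.5619]
orientation: [0.487, 0.842, 0.18, 0.146]
ft_force: [0.6, 1.0, 0.4]
width: 0.65
grip_force: 0.0
```

```bash
python3 go.py; python3 bolts.py sw8; python3 look.py tilt3; python3 - <<'E'
from h import *
T=dict(np.load("top_tilt3.npz"));S=dict(np.load("side_tilt3.npz"))
a=cv2.resize(T["frame"][110:180,220:300],(400,350),interpolation=cv2.INTER_CUBIC)
b=cv2.resize(S["frame"][145:215,195:275],(400,350),interpolation=cv2.INTER_CUBIC)
cv2.imwrite("pics/tilt3.png",np.hstack([a,b]))
E
```

```text
t 19.55 tcp [0.4074 0.1192 0.5619] q [ 0.182 -0.585  1.639  0.083  1.627 -0.317] 
lean 0.467 az 0.366 tool y [0.768 0.461 0.445] grasp [0.4347 0.1297 0.5038] F [0.6 1.  0.4] w 0.65 g 0.0
sw8
```

View pics/tilt3.png

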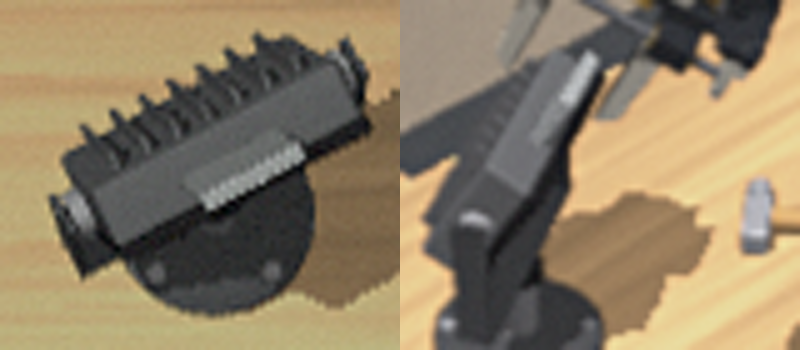

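```bash
cat > tipm.py <<'E'
import sys
from h import *
T=dict(np.load(sys.argv[1]));S=dict(np.load(sys.argv[2]))
def blob(f,c,r,thr=120):
    h=cv2.cvtColor(f["frame"],cv2.COLOR_BGR2HSV); m=((h[...,1]<45)&(h[...,2]>thr)).astype(np.uint8)
    k,l,s,ce=cv2.connectedComponentsWithStats(m); i=min((i for i in range(1,k) if s[i,4]>=8),key=lambda i:np.linalg.norm(ce[i]-c))
    ys,xs=np.nonzero(l==i); rr=cv2.minAreaRect(np.c_[xs,ys].astype(np.float32)); return ce[i],s[i,4],rr
ct,cs=eval(sys.argv[3]),eval(sys.argv[4])
a=blob(T,np.array(ct),0);b=blob(S,np.array(cs),0);print(a,b)
X=tri([T,S],[a[0],b[0]]); print("tri",X,"res px",proj(T,X)-a[0],proj(S,X)-b[0])
for O in([.7045,-.0595,.19],[.709,-.059,.19]):
    d=X-O; print("tip-O",d,np.linalg.norm(d),"sw",np.arctan2(-d[1],-d[0]),"tilt",np.arctan2(np.hypot(d[0],d[1]),d[2]))
    o,dd=ray(T,a[0]); w=o-np.array(O); bb=w@dd; x=o+dd*(-bb-np.sqrt(bb*bb-w@w+.114**2))-O; print(" sphere top",x,np.arctan2(-x[1],-x[0]),np.arctan2(np.hypot(x[0],x[1]),x[2]))
E
python3 tipm.py top_tilt3.npz side_tilt3.npz "(270.2,145)" "(228.6,163)"
python3 - <<'E'
from h import *
f=dict(np.load("top_tilt3.npz")); P=lambda x,y,z:plane(f,(220+x/5-.4,110+y/5-.4),z)
for p,q,z in[((80,212),(350,68),.19),((208,203),(303,155),.295)]:
    d=P(*p,z)-P(*q,z); print(np.linalg.norm(d),(P(*p,z)+P(*q,z))/2,np.arctan2(-d[0],d[1]))
O=np.array([.706,-.0595,.19]); K=np.array([.390,-.248,.03])-O; print("want",np.arctan2(-K[1],-K[0]),np.arctan2(-K[2],np.hypot(*K[:2])))
E
```

```text
(array([269.8605, 144.9302]), np.int32(86), ((269.923583984375, 144.85987854003906), (3.9904348850250244, 21.54834747314453), 61.38954162597656)) (array([227.2619, 164.119 ]), np.int32(84), ((227.0, 164.50001525878906), (4.3011627197265625, 21.273317337036133), 35.53767776489258))
tri [ 0.6642 -0.0841  0.2607] res px [-0.582  -0.7732] [0.7303 0.194 ]
tip-O [-0.0403 -0.0246  0.0707] 0.08504232676875685 sw 0.5486967856637923 tilt 0.5888473333737162
 sphere top [-0.0509 -0.0264  0.0985] 0.47842852484008014 0.5271861020109838
tip-O [-0.0448 -0.0251  0.0707] 0.08740724090958765 sw 0.5113018425254878 tilt 0.628208043909845
 sphere top [-0.0548 -0.0269  0.0963] 0.45668858384974276 0.5648184500880611
0.20375221369498292 [ 0.7078 -0.0626  0.19  ] 0.4991932976101385
0.06566660566021874 [ 0.6502 -0.0885  0.295 ] 0.47503127403856754
want 0.5378560008754822 0.41017561356312965
```

```bash
python3 - <<'E'
from h import *
T=dict(np.load("top_tilt3.npz"));S=dict(np.load("side_tilt3.npz"))
O=np.array([.7055,-.0595,.19])
print("O proj",proj(T,O),proj(S,O),"foot rim",proj(S,[.7055,-.0595,.01]))
for sw in(.45,.52):
  for t in(.4,.5,.6):
    H=head(sw,t);f=lambda x,y,z:O+H@[x,y,z]
    print(sw,t,"endface ctr",proj(T,f(0,0,.114)).round(1),proj(S,f(0,0,.114)).round(1),"ends top",[proj(T,f(0,y,.114)).round(1).tolist() for y in(.035,-.035)],"side",[proj(S,f(0,y,.114)).round(1).tolist() for y in(.035,-.035)],"head top front corners top",[proj(T,f(-.028,y,.06)).round(1).tolist() for y in(.09,-.09)],"side back corner",proj(S,f(.028,.09,.06)).round(1), proj(S,f(-.028,.09,.06)).round(1))
E
```

```text
O proj [261.7874 138.2005] [217.0167 176.7374] foot rim [218.1967 209.9533]
0.45 0.4 endface ctr [267.5 140.6] [226.7 157.6] ends top [[257.3, 145.5], [277.8, 135.8]] side [[223.5, 162.3], [229.7, 153.0]] head top front corners top [[242.9, 159.4], [293.5, 135.4]] side back corner [207.5 175.7] [219.9 182.9]
0.45 0.5 endface ctr [269. 144.] [229.1 159.1] ends top [[258.8, 148.8], [279.2, 139.1]] side [[226.0, 163.8], [232.1, 154.5]] head top front corners top [[243.5, 161.0], [294.0, 137.0]] side back corner [209.  176.1] [221.  184.1]
0.45 0.6 endface ctr [270.4 147.2] [231.4 160.8] ends top [[260.2, 152.1], [280.6, 142.4]] side [[228.3, 165.6], [234.4, 156.2]] head top front corners top [[244.1, 162.4], [294.4, 138.5]] side back corner [210.6 176.6] [221.9 185.4]
0.52 0.4 endface ctr [268.4 140.1] [226.9 157.2] ends top [[258.5, 145.7], [278.3, 134.6]] side [[224.4, 162.0], [229.4, 152.5]] head top front corners top [[244.8, 160.6], [293.5, 133.3]] side back corner [209. 176.] [221.8 182.6]
0.52 0.5 endface ctr [270.1 143.4] [229.4 158.6] ends top [[260.2, 148.9], [279.9, 137.9]] side [[226.9, 163.4], [231.9, 153.9]] head top front corners top [[245.5, 162.1], [294.1, 134.8]] side back corner [210.6 176.3] [222.8 183.9]
0.52 0.6 endface ctr [271.7 146.6] [231.8 160.2] ends top [[261.9, 152.1], [281.5, 141.1]] side [[229.3, 165.0], [234.2, 155.5]] head top front corners top [[246.1, 163.5], [294.6, 136.3]] side back corner [212.2 176.8] [223.7 185.1]
```

The free head measures swivel ≈ 0.48 and tilt ≈ 0.54, from the end-face blob at top (269.9,144.9) against predictions. Wanted are 0.54 and 0.41, so I'll grip again and mend both.

```bash
python3 al.py .096 .49 .54; python3 go.py
```

```text
turn 3.0 shift [-281.8  -29.4  267.7] grasp in head [0.0334 0.2967 0.3466]
t 19.7 tcp [0.4071 0.1208 0.5625] q [ 0.185 -0.584  1.637  0.084  1.628 -0.32 ] 
lean 0.468 az 0.373 tool y [0.764 0.467 0.445] grasp [0.4344 0.1314 0.5045] F [ 0.2 -1.   1.2] w 0.65 g 0.0
```

>>> apply_moves --pt "-40 -4 10 3 0.3" --pt "-40 -4 10 0 0.3" --pt "-40 -4 10 0 0.3" --pt "-40 -4 10 0 0.3" --pt "-40 -4 10 0 0.3" --pt "-40 -4 10 0 0.3" --pt "-40 -4 10 0 0.3" --pt "0 0 0 0 0.3"

```text
time: 20.37
tcp_pos: [0.5437, -0.1389, 0.4968]
orientation: [0.511, 0.828, 0.182, 0.139]
ft_force: [-0.5, 0.1, -1.5]
width: 0.651
grip_force: 0.0
```

```bash
python3 al.py .096 .49 .54
```

```text
turn -1.0 shift [  7.6  17.8 194.3] grasp in head [-0.0022  0.0032  0.2912]
```

>>> apply_moves --pt "4 9 35 0 0.3" --pt "4 9 35 0 0.3" --pt "0 0 35 0 0.3" --pt "0 0 35 0 0.3" --pt "0 0 30 0 0.3" --pt "0 0 20 0 0.3" --pt "0 0 0 0 0.3"

```text
time: 20.95
tcp_pos: [0.6322, -0.0874, 0.3342]
orientation: [0.509, 0.83, 0.183, 0.138]
ft_force: [-0.0, -0.3, -0.4]
width: 0.648
grip_force: 0.0
```

```bash
python3 al.py .096 .49 .54; python3 go.py
```

```text
turn 0.0 shift [-7.  -1.6  3.6] grasp in head [0.002  0.0072 0.0991]
t 20.95 tcp [ 0.6322 -0.0874  0.3342] q [-0.269 -0.147  1.688  0.287  1.235 -0.783] 
lean 0.461 az 0.374 tool y [0.795 0.414 0.443] grasp [ 0.6592 -0.0769  0.276 ] F [-0.  -0.3 -0.4] w 0.648 g 0.0
```

>>> apply_moves --pt "-7 -1 3 0 -1" --pt "0 0 0 0 -1" --pt "0 0 0 0 -1" --pt "0 0 0 0 -1" --pt "0 0 0 0 -1" --pt "0 0 0 0 -1" --pt "0 0 0 0 -1" --force 30

```text
time: 21.53
tcp_pos: [0.6353, -0.0929, 0.3389]
orientation: [0.508, 0.829, 0.184, 0.142]
ft_force: [-1.3, -1.2, 0.4]
width: 0.2
grip_force: 0.6
```

```bash
python3 go.py; python3 al.py .096 .49 .54;python3 bolts.py g1; python3 arc.py .096 .49 .54 .72 .54 4 -12
```

```text
t 21.53 tcp [ 0.6353 -0.0929  0.3389] q [-0.277 -0.143  1.678  0.29   1.235 -0.793] 
lean 0.469 az 0.364 tool y [0.791 0.416 0.449] grasp [ 0.6627 -0.0824  0.2809] F [-1.3 -1.2  0.4] w 0.2 g 0.6
turn 0.0 shift [-0.2 -4.4  7.3] grasp in head [0.0049 0.0006 0.103 ]
g1
[-2.8  0.1  0.2] -3.0
[-2.8  0.1  0.3] -3.0
[-2.8  0.1  0.3] -3.0
[-2.8  0.1  0.4] -3.0
end y [0.6812 0.5932 0.4291] dot head x,y,z [ 0.9953 -0.0032 -0.0964]
```

>>> apply_moves --pt "0 0 5 0 -1" --pt "0 0 0 0 -1" --pt "0 0 0 0 -1" --pt "-3 0 0 -3 -1" --pt "-3 0 0 -3 -1" --pt "-3 0 0.5 -3 -1" --pt "-3 0 0.5 -3 -1" --pt "0 0 0 0 -1"

```text
time: 22.25
tcp_pos: [0.6448, -0.1021, 0.3376]
orientation: [0.417, 0.878, 0.169, 0.163]
ft_force: [-6.1, 1.5, 19.1]
width: 0.141
grip_force: 30.3
```

```bash
python3 go.py; python3 al.py .096 .69 .5;python3 bolts.py g2; python3 - <<'E'
from h import *
f=dict(np.load("top_g2.npz"));h=cv2.cvtColor(f["frame"],cv2.COLOR_BGR2HSV)
m=((h[...,1]<40)&(h[...,2]>115)).astype(np.uint8); k,l,s,c=cv2.connectedComponentsWithStats(m)
print([(c[i].round(1).tolist(),int(s[i,4])) for i in range(1,k) if s[i,4]>3 and 205<c[i,0]<310 and 95<c[i,1]<200])
E
```

```text
t 22.25 tcp [ 0.6448 -0.1021  0.3376] q [-0.289 -0.119  1.659  0.297  1.228 -1.021] 
lean 0.474 az 0.361 tool y [0.677 0.596 0.433] grasp [ 0.6726 -0.0917  0.2798] F [-6.1  1.5 19.1] w 0.141 g 30.3
turn 2.0 shift [ 3.9 -2.4  4.4] grasp in head [ 0.0027 -0.0031  0.1008]
g2
[([285.6, 118.4], 5), ([268.0, 147.9], 47), ([237.3, 154.4], 22)]
```

Aligned grip (13 mm opening). Held swivel ≈ 0.645 by bolts, so one more small step, then release and check.

>>> apply_moves --pt "-3.5 0 0.5 -3 -1" --pt "0 0 0 0 -1" --pt "0 0 0 0 -0.4" --pt "0 0 0 0 -0.4" --pt "0 0 0 0 -0.4"

```text
time: 22.72
tcp_pos: [0.6463, -0.1048, 0.3337]
orientation: [0.396, 0.889, 0.164, 0.164]
ft_force: [-0.6, -0.2, -0.7]
width: 0.286
grip_force: 0.3
```

```bash
cat > bm.py <<'E'
import sys
from bench import manip
from h import *
f=manip.grab_frame("top"); np.savez(f"top_{sys.argv[1]}.npz",**f);h=cv2.cvtColor(f["frame"],cv2.COLOR_BGR2HSV)
m=((h[...,1]<45)&(h[...,2]>115)).astype(np.uint8); k,l,s,c=cv2.connectedComponentsWithStats(m)
C=[c[i] for i in range(1,k) if s[i,4]>3 and 205<c[i,0]<310 and 95<c[i,1]<200]; print(np.array(C).round(1).tolist())
for a in C:
    for b in C:
        if a[0]<b[0]-40 and np.linalg.norm(a-b)>55: d=plane(f,a,.19)-plane(f,b,.19);print("sw",np.arctan2(-d[0],d[1]),np.linalg.norm(d))
E
python3 bm.py g3; python3 go.py; python3 al.py .096 .55 .5
```

```text
[[268.9, 147.3], [235.5, 151.8]]
t 22.77 tcp [ 0.6463 -0.1048  0.3336] q [-0.292 -0.111  1.657  0.297  1.229 -1.073] 
lean 0.468 az 0.365 tool y [0.649 0.634 0.421] grasp [ 0.6737 -0.0943  0.2756] F [-0.6  0.6  0.4] w 0.294 g 0.3
turn 12.0 shift [12.3  1.4 -0.1] grasp in head [ 0.0011 -0.0124  0.0969]
```

Left bolt at (235.5,151.8) puts the released swivel at ≈ 0.545. I'll re-centre while loose, then push the tilt further.

>>> apply_moves --pt "6 1 0 6 0" --pt "6 0 0 6 0" --pt "0 0 0 0 -0.3" --pt "0 0 0 0 -0.3" --pt "0 0 0 0 -0.3" --pt "0 0 0 0 -0.3"

```text
time: 23.27
tcp_pos: [0.64, -0.0949, 0.3327]
orientation: [0.485, 0.843, 0.18, 0.147]
ft_force: [-0.1, 0.1, 0.8]
width: 0.349
grip_force: 0.0
```

```bash
python3 go.py; python3 al.py .096 .54 .5; python3 arc.py .096 .54 .5 .54 .1 6 0
```

```text
t 23.27 tcp [ 0.64   -0.0949  0.3327] q [-0.278 -0.13   1.676  0.292  1.225 -0.853] 
lean 0.468 az 0.365 tool y [0.765 0.465 0.445] grasp [ 0.6674 -0.0845  0.2747] F [-0.1  0.1  0.8] w 0.349 g 0.0
turn 0.0 shift [ 1.1 -0.5  0.1] grasp in head [ 0.0005 -0.0011  0.0962]
[-0.   6.4 -0. ] 0.0
[-0.   6.4  0.4] 0.0
[0.  6.3 0.8] 0.0
[0.1 6.3 1.2] 0.0
[0.1 6.2 1.7] 0.0
[0.1 6.1 2.1] 0.0
end y [0.7654 0.4645 0.4455] dot head x,y,z [0.9353 0.0049 0.3539]
```

>>> apply_moves --pt "0 6 0 0 -0.3" --pt "0 6 0.5 0 -0.3" --pt "0 6 1 0 -0.3" --pt "0 6 1 0 -0.3" --pt "0 6 1.5 0 -0.3" --pt "0 6 2 0 -0.3" --pt "0 0 0 0 -0.3"

```text
time: 23.85
tcp_pos: [0.6707, -0.0771, 0.344]
orientation: [0.486, 0.843, 0.179, 0.146]
ft_force: [-9.2, -5.7, 4.8]
width: 0.35
grip_force: 4.8
```

```bash
python3 go.py; python3 al.py .096 .54 .1;python3 bm.py g4
```

```text
t 23.85 tcp [ 0.6707 -0.0771  0.344 ] q [-0.234 -0.074  1.606  0.273  1.227 -0.802] 
lean 0.467 az 0.363 tool y [0.766 0.463 0.445] grasp [ 0.698  -0.0667  0.286 ] F [-9.2 -5.7  4.8] w 0.35 g 4.8
turn 0.0 shift [1.7 0.4 0.6] grasp in head [-0.0006 -0.0016  0.0965]
[[256.9, 138.1], [235.9, 152.3]]
```

>>> apply_moves --pt "0 5 2 0 -0.3" --pt "0 0 0 0 -0.3" --pt "0 -12 0 0 0.3" --pt "0 0 0 0 0.3" --pt "0 0 -35 0 0.3" --pt "0 0 -40 0 0.3" --pt "0 0 -40 0 0.3" --pt "0 0 -40 0 0.3"

```text
time: 24.57
tcp_pos: [0.5995, -0.1048, 0.4786]
orientation: [0.486, 0.843, 0.18, 0.146]
ft_force: [0.3, 1.1, 0.9]
width: 0.643
grip_force: 0.0
```

>>> apply_moves --pt "40 0 -20 0 0.3" --pt "40 0 -10 0 0.3" --pt "40 0 0 0 0.3" --pt "40 0 0 0 0.3" --pt "40 0 0 0 0.3" --pt "40 0 0 0 0.3" --pt "40 0 0 0 0.3" --pt "40 0 0 0 0.3"

```text
time: 25.23
tcp_pos: [0.4331, 0.1685, 0.4804]
orientation: [0.486, 0.842, 0.181, 0.147]
ft_force: [1.2, 0.3, -0.1]
width: 0.648
grip_force: 0.0
```

```bash
python3 bm.py g5; python3 go.py; python3 look.py tilt4; python3 - <<'E'
from h import *
T=dict(np.load("top_tilt4.npz"));S=dict(np.load("side_tilt4.npz"))
a=cv2.resize(T["frame"][110:180,220:300],(400,350),interpolation=cv2.INTER_CUBIC)
b=cv2.resize(S["frame"][145:215,195:275],(400,350),interpolation=cv2.INTER_CUBIC)
cv2.imwrite("pics/tilt4.png",np.hstack([a,b]))
O=np.array([.7055,-.0595,.19])
for sw in(.5,.56):
  for t in(.3,.4,.5):
    H=head(sw,t);f=lambda x,y,z:O+H@[x,y,z]
    print(sw,t,proj(T,f(0,0,.114)).round(1),proj(S,f(0,0,.114)).round(1),"ends top",[proj(T,f(0,y,.114)).round(1).tolist() for y in(.035,-.035)],"side",[proj(S,f(0,y,.114)).round(1).tolist() for y in(.035,-.035)])
E
python3 tipm.py top_tilt4.npz side_tilt4.npz "(268,141)" "(227,160)"
```

```text
[[268.0, 140.6], [235.4, 151.5]]
t 25.28 tcp [0.4301 0.1742 0.4803] q [ 0.317 -0.559  1.761  0.027  1.47  -0.209] 
lean 0.47 az 0.376 tool y [0.763 0.466 0.448] grasp [0.4575 0.185  0.4224] F [-0.3  1.5  1.7] w 0.654 g 0.0
0.5 0.3 [266.5 137. ] [224.3 156. ] ends top [[256.5, 142.3], [276.5, 131.6]] side [[221.5, 160.8], [227.0, 151.4]]
0.5 0.4 [268.2 140.3] [226.9 157.3] ends top [[258.2, 145.6], [278.1, 135.0]] side [[224.1, 162.1], [229.5, 152.7]]
0.5 0.5 [269.8 143.6] [229.3 158.8] ends top [[259.8, 148.9], [279.7, 138.2]] side [[226.6, 163.5], [231.9, 154.1]]
0.56 0.3 [267.  136.7] [224.4 155.8] ends top [[257.4, 142.6], [276.7, 130.8]] side [[222.2, 160.6], [226.6, 151.1]]
0.56 0.4 [268.9 139.9] [227.  156.9] ends top [[259.3, 145.8], [278.5, 134.0]] side [[224.8, 161.8], [229.2, 152.3]]
0.56 0.5 [270.7 143. ] [229.6 158.3] ends top [[261.1, 148.9], [280.3, 137.1]] side [[227.4, 163.2], [231.7, 153.6]]
(array([268.0575, 140.5747]), np.int32(87), ((267.9764099121094, 140.45755004882812), (4.079400539398193, 22.048189163208008), 60.945396423339844)) (array([229.1301, 162.4863]), np.int32(146), ((229.80003356933594, 160.9000244140625), (19.230182647705078, 13.416407585144043), 26.56505012512207))
tri [ 0.6672 -0.0844  0.2703] res px [1.3    1.7787] [-1.647  -0.4677]
tip-O [-0.0373 -0.0249  0.0803] 0.09192198346128667 sw 0.5893851729949867 tilt 0.5092231976027919
 sphere top [-0.0389 -0.0209  0.1051] 0.493480368904219 0.39805086957797253
tip-O [-0.0418 -0.0254  0.0803] 0.09396979205608265 sw 0.5466984661025126 tilt 0.5469857061141039
 sphere top [-0.0429 -0.0214  0.1034] 0.46310546591449014 0.43428659547048676
```

View pics/tilt4.png

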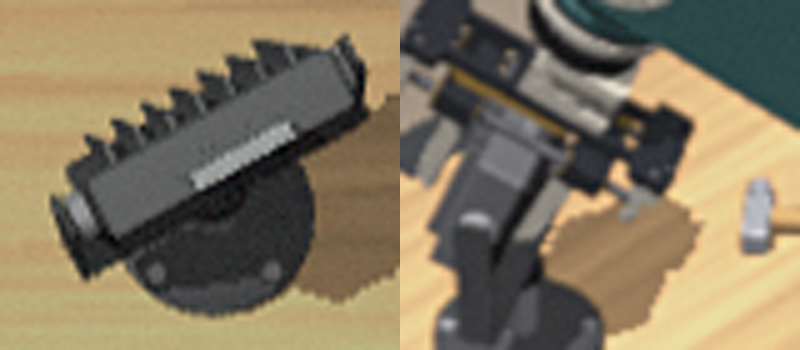

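The lamp is free. Top-view tab end at (268.0,140.6) gives tilt ≈ 0.40–0.43, and the head edges and bolt give swivel ≈ 0.52–0.54. Wanted are 0.41 and 0.54, well within the ±0.075 rad tolerance. The arm is clear, so I'm handing in.

```bash
python3 -c "
from bench import manip
print(manip.hand_in())"
```

```text
the job is handed in; nothing more can be done
None
```

I handed the job in at about 25 s of the 72 s allowed. The lamp was released and pointing at the knob by my last top-view measurement: swivel about 0.53 rad (0.54 wanted), tilt about 0.41 rad (0.41 wanted). The hand-in call returned no verdict.

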